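# Eject the red cell from the charging dock

## Robot

A 6-joint arm with a two-finger parallel gripper is mounted at the origin on a cart in front of the work surface, level with it; the furniture and walls round the work are solid. World frame = base frame: x ahead of the robot, y to its left, z up, the work surface at z = 0. Lengths are in m, angles in rad, forces in N, time in s.
With the tool pointing down it reaches from about 0.3 to 0.775 m from the base axis. Payload 14.6 kg.
Tool frame: the origin (TCP) lies between the finger pads; the fingertips stand ctrl.tip_extent ahead of it and the grasp point (between the pads) lies 3 mm ahead of it (ctrl.tip_extent is the distance from the TCP to the fingertips, in m); z points along the fingers, y is the line along which they close (so a half turn about z gives the same grasp; the last joint's range is limited). The gripper opens to 94 mm and grips with 3 to 60 N. Pads are 16 mm wide; open, the fingers measure 119 mm over their backs; the gripper's body (75 mm by 177 mm) begins 78 mm behind the grasp point.
Start: joints at [1.097, 0.3, 1.521, -0, 1.321, -0.067], TCP at [0.218, 0.505, 0.227] pointing down, gripper open.
Joint ranges: [-3.03, 3.03], [-0.79, 2.21], [0.23, 2.52], [-1.04, 4.18], [0, 3.07], [-2.55, 2.55]. Speed limits (rad/s): [2.22, 2.22, 2.57, 3.14, 3.14, 3.14].

## Interface

Orientations are given as [roll, pitch, yaw] about the fixed x, y, z axes, in that order (R = Rz(yaw) Ry(pitch) Rx(roll)).
In Python, from station import ctrl, eyes gives the robot as it stands. The module is installed in compiled form; this text tells all that it offers.
- The arm moves only by the tool hand_motion, called after "Emit:" as name(argument=value, ...), one argument or row to a line, values as JSON. Schema: {"type":"object","properties":{"plan":{"type":"array","items":{"type":"number"},"minItems":6,"maxItems":60},"aperture":{"type":"number"},"grip_force":{"type":"number"},"only":{"type":"string"},"quiet":{"type":"boolean"},"lines":{"type":"string"}},"required":["plan"],"additionalProperties":false}. plan is one flat list of numbers that holds 1 to 10 rows one after another, with no inner brackets; each row has 6 numbers: dx, dy, dz in shares of the most that a row can go, 1 being 50 mm, then a rotation vector rx, ry, rz in parts of the range, where 1.0 means pi/2 rad; each row shifts and turns the commanded pose from where the row before left it, along the tool's axes as they then stand; what a row does not reach is not made up. A row lasts 1/10 s, in which the tool goes at most 0.05 m and 0.15 rad, less where a joint would pass 70% of its speed; a pose out of reach is approached as far as the arm can. aperture is the finger opening in m, set as the call begins (left out keeps the last). The fingers move at their own pace and stop on an object; grip_force is the grip in N (left out, the last holds). Time passes only in rows, so rows that do not move let the fingers close. The tool returns the time, the measured TCP pose, the force, the opening and the grip force at its end. only (a regular expression) keeps the lines of the reply that match it, lines (a string "A,B") keeps lines A to B, and quiet returns only ok. Input that does not fit is refused with a message, and nothing moves.
- ctrl.get_obs(): the state, without advancing time (a new reading comes with each control period).
- eyes.camera(name): name is "scene" or "top" or "wrist"; returns a dict with "pixels" (400x640x3 uint8, blue, green, red), "fx", "fy", "cx", "cy" (pixels), "extrinsics" (4x4, takes a point from camera to world coordinates). Camera axes: x right, y up, looking along -z (the intrinsics and any distortion apply to the point x, -y, -z); pixel columns grow to the right and rows downward; lengths in m; the calibration is good to about 2 mm. A picture is of the moment at which its call begins. There is no depth.
- ctrl.hand_in(): hands the job in; it is judged then, once.
The state is a dict: "time_s": time; "qpos": joint angles; "joint_vel": joint speeds; "tau": joint torques, N m; "ee_pos": TCP position; "eef_rot": TCP orientation; "force": force on the tool from outside, world axes, zero at the start; "moment": the same for the moment, N m; "grip_width": finger opening in m; "grip_force": force on a finger pad.
Only numpy, scipy, OpenCV 4.12 (cv2) and the standard library are available. Lean on these libraries where they do the work, as an engineer would, in place of code of your own. Each camera call takes 0.05 s, during which the arm holds its last target. There are 200 camera calls.

## Task

Take the red battery cell out of the tilted charging dock: press down the ejector lever in front of its well, gently but all the way, until it snaps over onto its stop and the cell stands proud, then draw the cell out along its slanting well. Stand it upright in the yellow tray and let go. Do not press the other lever, and leave the blue cell seated and everything else where it is.

Things in the scene. Friction and masses are not known exactly. Their poses are not given: they have to be found in the camera images.
- dock: Fixed white charging dock. Origin under its middle at table level, z up; -x side with the levers faces the robot. 124 mm wide (y), x -115 to 40 mm. Its inclined face (40 x 112 mm, top edge 85 mm high) holds the well mouths at (-20, +28, 74) mm (left) and (-20, -28, 74) mm. Wells 16.6 mm square, with an 11 mm viewing slot in front; face normal and well axes point along (-0.342, 0, 0.940).
- well_left (a point): Middle of the mouth of the left (+y) well, on the dock's inclined face; axes as the dock's.
- well_right (a point): Middle of the mouth of the right (-y) well, on the dock's inclined face; axes as the dock's.
- pad_left (a point): Middle of the top of the black ribbed pad (22 x 26 mm) on the left ejector lever, in front of the left well; 55 mm from its pivot, 47 mm above the table at rest, moves down 27 mm. Needs 4 to 7 N; past about 0.38 rad it snaps over to a firm stop and stays down; let go earlier, it springs back. Full travel lifts the cell 20 mm along the well axis.
- pad_right (a point): The same pad on the right ejector lever, in front of the right well.
- lever_left (a joint): Angle of the left lever: 0 up (at rest), 0.5 rad fully down on its stop.
- lever_right (a joint): Angle of the right lever: 0 up (at rest), 0.5 rad fully down on its stop.
- red_cell: Battery cell with a red sleeve and a white lower end, a cylinder of 15 mm diameter, 50 mm long, about 25 g. Origin at the middle of its lower end, z along the cell to its top. At the start it sits in one of the two wells, its top 2 mm below the inclined face (nothing to grip), its sleeve seen through the slot; with its lever fully down it stands 18 mm proud of the face.
- blue_cell: Battery cell with a blue sleeve and a yellow lower end, same size, seated in the other well. Leave it there.
- tray: Fixed yellow open tray, 70 mm (x) by 80 mm (y), walls 18 mm high and 3 mm thick, floor 3 mm thick. Origin under its middle at table level.
- post_holder: Bystander: black post holder on a square base, 50 x 54 x 51 mm, left of the dock. Origin under its base.
- lens_tube: Bystander: black lens tube, 30 mm diameter, 30 mm high, behind the tray's left side. Origin under its base.
- fork_clamp: Bystander: black fork clamp, 62 x 28 x 10 mm, lying left of the dock. Origin under it.
Mind the look-alikes: they are no part of the job. Of the things like the tray, leave any that is purple; of the rest the larger one is meant.

How it is judged:
On the way, in this order (a step that is already met when the one before it is completed fails the run):
1. the lever in front of the red cell's well is fully down on its stop and the red cell stands proud (((y of red_cell in the frame of dock above 0 m and value of joint lever_left above 0.46 rad and distance of red_cell from where it was at the start of the episode above 0.015 m and distance between red_cell and well_left below 0.05 m) or (y of red_cell in the frame of dock below 0 m and value of joint lever_right above 0.46 rad and distance of red_cell from where it was at the start of the episode above 0.015 m and distance between red_cell and well_right below 0.05 m))), for 0.2 s.
2. the red cell is out of the dock, above the table (distance between red_cell and well_left above 0.06 m and distance between red_cell and well_right above 0.06 m and height (world z) of red_cell above 0.03 m), for 0.1 s.
At the end, for the whole second after the job is handed in: The red cell stands upright (top up, within 7 degrees) on the floor of the yellow tray, at rest and released; the blue cell is still seated where it was (within 6 mm). The ejector lever may stay down (x of red_cell in the frame of tray between -0.03 and 0.03 m and y of red_cell in the frame of tray between -0.035 and 0.035 m and z of red_cell in the frame of tray below 0.008 m and angle between red_cell's own z axis and vertical below 0.12 rad and linear speed of red_cell below 0.02 m/s and distance of blue_cell from where it was at the start of the episode below 0.006 m and contact force between red_cell and the fingers below 0.05 N); the robot touches nothing.
It fails at once if the blue cell's lever pressed (more than 0.15 rad) ((y of blue_cell in the frame of dock above 0 m and value of joint lever_left above 0.15 rad) or (y of blue_cell in the frame of dock below 0 m and value of joint lever_right above 0.15 rad)).
It fails at once if a lever pushed with more than 40 N (contact force between any of the arm, the fingers and lever_left above 40 N or contact force between any of the arm, the fingers and lever_right above 40 N).
It fails at once if a bystander shifted by more than 20 mm (distance of any of post_holder, lens_tube, fork_clamp from where it was at the start of the episode above 0.02 m).
It also fails if it takes over 54 s, if anything falls off the work surface, if the arm or the gripper's body presses on something with over 40 N, if the wrist force passes 120 N, or if a joint passes its speed limit or range.

## Working session

There is one attempt and no reset: what is moved stays moved. The work goes in short steps, Python scripts to look and compute and a tool call to move; the robot and the scene stay as the last step left them, time stands still between calls to the robot, and variables do not carry over. Pictures are saved under pics/ and viewed, at most 10 in all, crops included, and the job is handed in when it is done.

```bash
mkdir -p pics
```

Run:
```python
from station import ctrl, eyes
import cv2,numpy as np
np.set_printoptions(precision=4,suppress=True)
print(ctrl.get_obs(), ctrl.tip_extent)
for n in ("scene","top"):
    c=eyes.camera(n); cv2.imwrite(f"pics/{n}0.png",c["pixels"]); np.savez(f"{n}0.npz",**c)
    print(n,[c[k] for k in ("fx","fy","cx","cy")],c["extrinsics"],c.keys())
```

```text
{'time_s': 0.0, 'qpos': array([ 1.0974,  0.3005,  1.5216,  0.    ,  1.3207, -0.0666]), 'joint_vel': array([ 0.0002, -0.001 , -0.0008, -0.001 , -0.0005,  0.0008]), 'tau': array([  0.0011, -53.1801, -35.273 ,   0.0709,   0.0244,  -0.0001]), 'ee_pos': array([0.2175, 0.5049, 0.2269]), 'eef_rot': array([-3.1404, -0.0001,  2.7348]), 'force': array([-0.5854, -0.5109, -0.4606]), 'moment': array([-0.0305, -0.0161, -0.0042]), 'grip_force': 0.0, 'grip_width': 0.09389193657069782} 0.022
scene [412.3062132680694, 412.3062132680694, 314.61060777226703, 196.8717346744214] [[ 0.5335  0.5478 -0.6444 -0.103 ]
 [-0.8458  0.3527 -0.4003 -0.5068]
 [ 0.008   0.7586  0.6515  0.7709]
 [ 0.      0.      0.      1.    ]] dict_keys(['pixels', 'fx', 'fy', 'cx', 'cy', 'extrinsics'])
top [408.95186351178285, 408.95186351178285, 314.25579228287904, 197.6616036920053] [[-0.0265  0.9831 -0.1811  0.3896]
 [-0.9994 -0.03   -0.0165 -0.0906]
 [-0.0217  0.1806  0.9833  1.2362]
 [ 0.      0.      0.      1.    ]] dict_keys(['pixels', 'fx', 'fy', 'cx', 'cy', 'extrinsics'])
```

View pics/scene0.png

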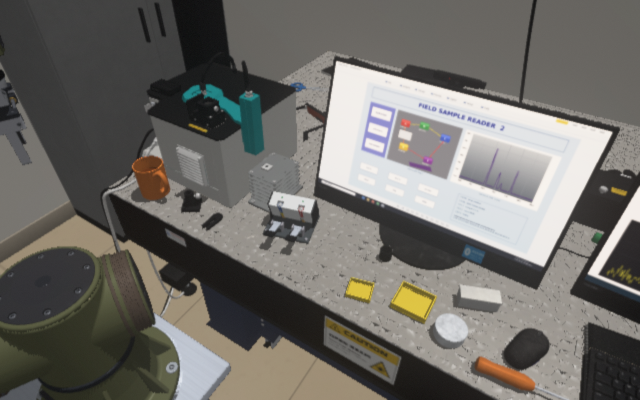

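View pics/top0.png

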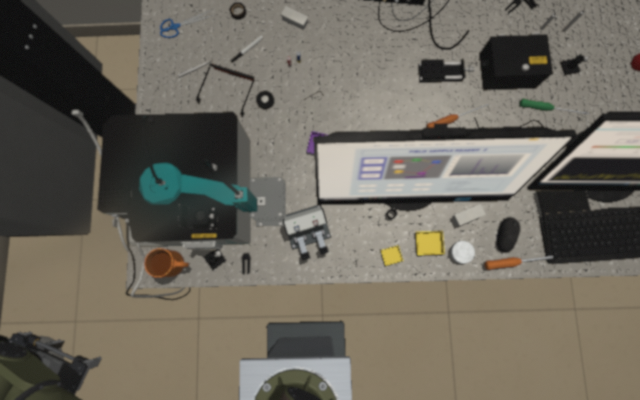

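The scene view shows the dock at about (290,215), with small yellow tray at (360,290) and the large one at (413,301). In the top view the dock is at (307,230) and the large tray at (429,243).

Run:
```python
import cv2,numpy as np
s=cv2.imread("pics/scene0.png");t=cv2.imread("pics/top0.png")
a=cv2.resize(s[180:260,245:335],None,fx=7,fy=7,interpolation=cv2.INTER_CUBIC)[:, :400+230]
b=cv2.resize(t[200:265,275:340],None,fx=8,fy=8,interpolation=cv2.INTER_CUBIC)
cv2.imwrite("pics/z1.png",a);cv2.imwrite("pics/z2.png",b)
```

```text
(no output)
```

View pics/z1.png

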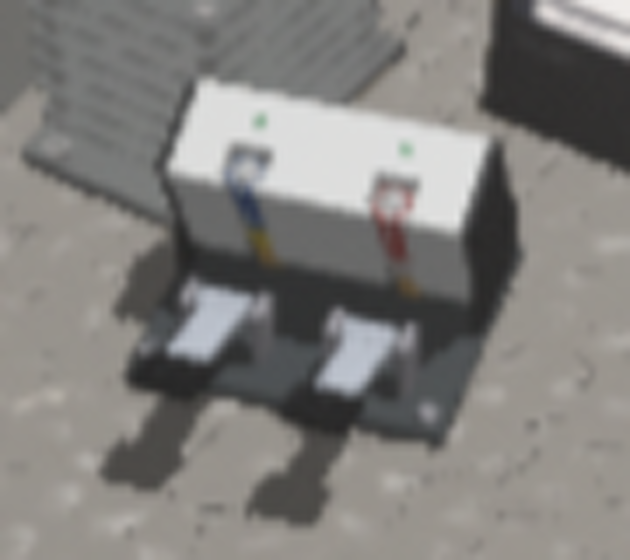

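View pics/z2.png

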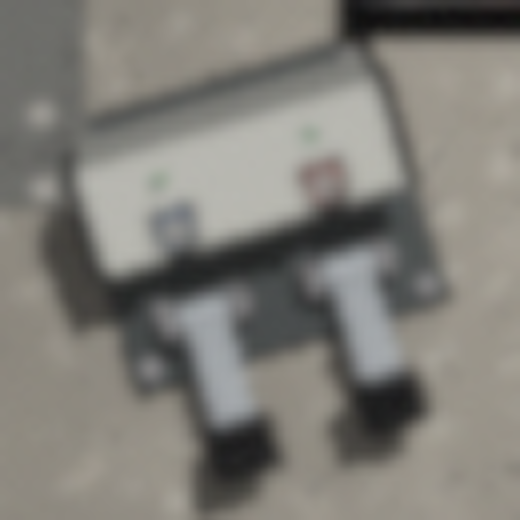

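The right (-y) well holds the red cell: its pixel is about (301,209) in scene and (315.6,222.5) in top. Black pads are near (321.5,250) (right) and (305,255) (left) in top.

Create h.py:
```python
import cv2,numpy as np
from scipy.spatial.transform import Rotation as R
np.set_printoptions(precision=4,suppress=True)
def ray(c,uv):
    uv=np.asarray(uv,float).reshape(-1,2)
    d=np.c_[(uv[:,0]-c["cx"])/c["fx"],-(uv[:,1]-c["cy"])/c["fy"],-np.ones(len(uv))]
    E=c["extrinsics"]; return E[:3,3],d@E[:3,:3].T
def cast(c,uv,z):
    o,d=ray(c,uv); return o+d*((z-o[2])/d[:,2])[:,None]
def proj(c,P):
    E=c["extrinsics"]; p=(np.atleast_2d(P)-E[:3,3])@E[:3,:3]
    return np.c_[c["cx"]-c["fx"]*p[:,0]/p[:,2], c["cy"]+c["fy"]*p[:,1]/p[:,2]]
```

Run:
```python
from h import *
s=np.load("scene0.npz");t=np.load("top0.npz")
f=lambda p,k,o:np.array(p)/k+o
q=f([(200,80),(497,145),(465,235),(170,175)],7,(245,180))
for i,z in enumerate((.085,.085,.0713,.0713)): print("sc face",cast(s,q[i],z))
print("sc red",cast(s,f((395,190),7,(245,180)),.074),"top",cast(t,f((325,182),8,(275,200)),.074))
q=f([(78,165),(370,85),(408,190),(108,282)],8,(275,200))
for i,z in enumerate((.085,.085,.0713,.0713)): print("top face",cast(t,q[i],z))
print("pads",cast(t,f([(240,448),(390,402)],8,(275,200)),.047))
for n,c in(("s",s),("t",t)):
    h=cv2.cvtColor(c["pixels"],cv2.COLOR_BGR2HSV)
    m=cv2.inRange(h,(22,120,80),(34,255,255))
    for k in cv2.findContours(m,cv2.RETR_EXTERNAL,cv2.CHAIN_APPROX_NONE)[0]:
        if cv2.contourArea(k)>80:
            r=cv2.minAreaRect(k);print(n,r);
            b=cast(c,cv2.boxPoints(r),.018); print(b.mean(0),np.linalg.norm(b-np.roll(b,1,0),axis=1),np.degrees(np.arctan2(*(b[1]-b[0])[[1,0]])))
```

```text
sc face [[0.5362 0.0155 0.085 ]]
sc face [[ 0.5647 -0.0963  0.085 ]]
sc face [[ 0.5308 -0.1044  0.0713]]
sc face [[0.4998 0.0029 0.0713]]
sc red [[ 0.5347 -0.072   0.074 ]] top [[ 0.5307 -0.0731  0.074 ]]
top face [[0.538  0.0142 0.085 ]]
top face [[ 0.5636 -0.0902  0.085 ]]
top face [[ 0.5273 -0.1026  0.0713]]
top face [[0.4974 0.0053 0.0713]]
pads [[ 0.4385 -0.0394  0.047 ]
 [ 0.4535 -0.094   0.047 ]]
s ((361.5235900878906, 341.4575500488281), (82.17076873779297, 7.284643650054932), 29.05460548400879)
[ 0.3185 -0.3555  0.018 ] [0.1599 0.0169 0.162  0.0155] 5.292259107120514
s ((412.7000427246094, 301.10003662109375), (38.9075813293457, 29.96331024169922), 26.56505012512207)
[ 0.4645 -0.4077  0.018 ] [0.0785 0.0825 0.0834 0.0793] 2.934249591711205
s ((359.29412841796875, 289.3235168457031), (25.46624183654785, 20.858062744140625), 14.03624439239502)
[ 0.4291 -0.2959  0.018 ] [0.0549 0.0576 0.0574 0.0568] 17.492002860214807
t ((391.10003662109375, 255.3000030517578), (15.811387062072754, 18.34120750427246), 71.56504821777344)
[ 0.4349 -0.2915  0.018 ] [0.0456 0.0544 0.0457 0.0541] -73.371770127616
t ((203.5, 235.0), (4.0, 25.0), 90.0)
[0.5104 0.2647 0.018 ] [0.012  0.0754 0.012  0.0753] -91.63914880738997
t ((429.04754638671875, 242.99774169921875), (23.11666488647461, 27.39752769470215), 87.27368927001953)
[ 0.4679 -0.4052  0.018 ] [0.0679 0.081  0.0679 0.0802] -88.9038448813748
t ((538.0, 60.0), (8.0, 18.0), 90.0)
[ 1.0383 -0.7951  0.018 ] [0.0277 0.0568 0.0277 0.0566] -92.22263230163277
```

Careful with the scale: shifts go in shares of 50 mm and turns go in shares of pi/2 rad. That gives: -0.035 m is -0.7, -0.034 m is -0.68.

Emit:
hand_motion(
  plan=[-0.68, -0.7, 0, 0, 0, 0, -0.68, -0.7, 0, 0, 0, 0, -0.68, -0.7, 0, 0, 0, 0, -0.68, -0.7, 0, 0, 0, 0, -0.68, -0.7, 0, 0, 0, 0, -0.68, -0.7, 0, 0, 0, 0, -0.68, -0.7, 0, 0, 0, 0, -0.68, -0.7, 0, 0, 0, 0, -0.68, -0.7, 0, 0, 0, 0, -0.68, -0.7, 0, 0, 0, 0],
  aperture=0.0,
)

```text
time_s: 1.1
ee_pos: [0.3915, 0.0471, 0.2275]
eef_rot: [3.141, 0.0, 2.735]
force: [1.5, 1.3, 0.3]
grip_width: 0.0175
grip_force: 0.0
```

Emit:
hand_motion(
  plan=[-0.68, -0.7, 0, 0, 0, 0.0764, -0.68, -0.7, 0, 0, 0, 0, -0.6, -0.7, -0.4, 0, 0, 0, 0, 0, 0, 0, 0, 0.0955, 0, 0, 0, 0, 0, 0.0955, 0, 0, 0, 0, 0, 0.0955, 0, 0, 0, 0, 0, 0.0955, 0, 0, 0, 0, 0, 0.0955, 0, 0, 0, 0, 0, 0.0955, 0, 0, 0, 0, 0, 0.0955],
)

```text
time_s: 2.1
ee_pos: [0.4287, -0.0889, 0.2471]
eef_rot: [-3.141, -0.0, 1.559]
force: [-0.6, -1.2, -1.2]
grip_width: 0.0009
grip_force: 0.0
```

Emit:
hand_motion(
  plan=[0, 0, 0, 0, 0, 0.0955, 0, 0, 0, 0, 0, 0.0955, 0, 0, 0, 0, 0, 0.0955, 0, 0, 0, 0, 0, 0.0955, 0, 0, 0, 0, 0, 0.0955, 0, 0, 0, 0, 0, 0.0955, 0, 0, 0, 0, 0, 0.0955, 0, 0, 0, 0, 0, 0.0955, 0, 0, 0, 0, 0, 0.0637, 0, 0, 0, 0, 0, 0],
)

```text
time_s: 3.1
ee_pos: [0.4287, -0.0889, 0.2471]
eef_rot: [-3.141, 0.0, 0.263]
force: [0.9, 0.0, 0.3]
grip_width: 0.0003
grip_force: 0.0
```

Run:
```python
from station import ctrl, eyes
from h import *
o=ctrl.get_obs();print(o["qpos"],o["ee_pos"],o["eef_rot"],o["grip_width"])
c=eyes.camera("wrist");np.savez("w1.npz",**c);cv2.imwrite("pics/w1.png",c["pixels"]);print(c["extrinsics"])
print(proj(c,[[.4535,-.094,.047],[.532,-.0725,.074],[.4385,-.0394,.047]]))
```

```text
[-0.2881  0.0298  1.7888  0.      1.3234  1.0194] [ 0.4287 -0.0889  0.2471] [-3.1413  0.0004  0.2633] 0.0002537505335298498
[[ 0.2604  0.9288  0.2636  0.506 ]
 [-0.9655  0.2507  0.0706 -0.068 ]
 [-0.0006 -0.2729  0.962   0.4047]
 [ 0.      0.      0.      1.    ]]
[[324.8642 160.2003]
 [326.1612  79.4006]
 [273.1528 160.4336]]
```

View pics/w1.png

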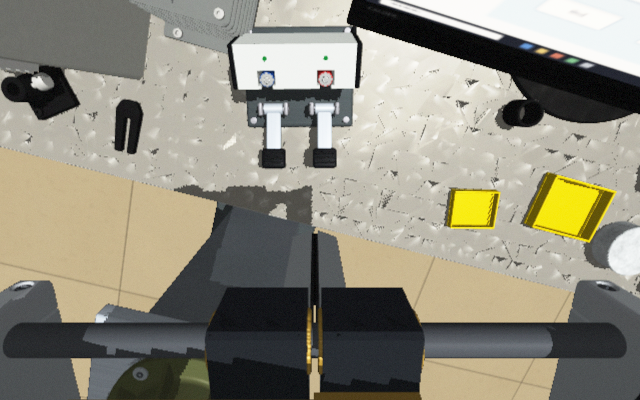

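The wrist view shows the red well at (325,79), the blue at (266,79), the right pad at (325,157) and the large tray at (570,207). The dock looks aligned with the tool yaw.

Run:
```python
from h import *
c=np.load("w1.npz");im=c["pixels"];h=cv2.cvtColor(im,cv2.COLOR_BGR2HSV)
def blobs(m,lo,hi,roi):
    x0,y0,x1,y1=roi;k=np.zeros_like(m);k[y0:y1,x0:x1]=m[y0:y1,x0:x1]
    return [b for b in cv2.findContours(k,cv2.RETR_EXTERNAL,cv2.CHAIN_APPROX_NONE)[0] if lo<cv2.contourArea(b)<hi]
for n,m,roi in(("red",cv2.inRange(h,(0,90,60),(10,255,255))|cv2.inRange(h,(170,90,60),(180,255,255)),(225,60,365,100)),
           ("blue",cv2.inRange(h,(100,80,40),(130,255,255)),(225,60,365,100))):
    for b in blobs(m,5,600,roi): r=cv2.boundingRect(b);print(n,r)
for b in blobs(cv2.inRange(im,(0,0,0),(60,60,60)),100,2000,(250,140,345,172)):
    x,y,w,hh=cv2.boundingRect(b);r=cv2.minAreaRect(b);print("pad",(x,y,w,hh),r)
    print(cast(c,[(x,y),(x+w,y),(x+w/2,y+hh)],.047))
m=cv2.inRange(im,(185,185,185),(255,255,255))
for b in blobs(m,2000,8000,(225,25,365,95)):
    q=cv2.approxPolyDP(b,6,True)[:,0];print("face",q)
for b in blobs(cv2.inRange(h,(22,120,80),(34,255,255)),1000,9000,(520,160,640,250)):
    q=cv2.boxPoints(cv2.minAreaRect(b));P=cast(c,q,.018);print("tray",q,P.mean(0),P)
for y in (55,70,74,76,78,80,82,84,86,88,90,92): print(y,im[y,316:336].tolist() if y in(76,80) else im[y,[318,322,325,328,332]].tolist())
cv2.imwrite("pics/z3.png",cv2.resize(im[25:175,225:375],None,fx=4,fy=4,interpolation=cv2.INTER_CUBIC))
```

```text
red (318, 71, 15, 7)
blue (260, 71, 14, 7)
pad (313, 148, 23, 20) ((324.0, 157.5), (19.0, 22.0), 90.0)
[[ 0.463  -0.078   0.047 ]
 [ 0.4695 -0.1021  0.047 ]
 [ 0.4451 -0.0959  0.047 ]]
pad (262, 148, 23, 20) ((273.0, 157.5), (19.0, 22.0), 90.0)
[[ 0.4486 -0.0246  0.047 ]
 [ 0.4551 -0.0487  0.047 ]
 [ 0.4304 -0.0417  0.047 ]]
face [[364  30]
 [357  27]
 [358  89]
 [356  43]
 [347  27]
 [338  34]
 [250  30]
 [232  44]
 [238  88]
 [260  88]
 [256  71]
 [263  69]
 [275  71]
 [273  88]
 [318  88]
 [316  70]
 [333  69]
 [332  88]
 [364  94]]
tray [[522.717  224.4906]
 [538.6793 168.6226]
 [616.3397 190.8113]
 [600.3774 246.6792]] [ 0.4703 -0.4036  0.018 ] [[ 0.4358 -0.3567  0.018 ]
 [ 0.5059 -0.3448  0.018 ]
 [ 0.5054 -0.4478  0.018 ]
 [ 0.4339 -0.4651  0.018 ]]
55 [[241, 244, 242], [242, 244, 242], [205, 227, 201], [242, 244, 243], [241, 244, 242]]
70 [[130, 134, 159], [130, 132, 163], [131, 132, 164], [130, 134, 163], [165, 170, 166]]
74 [[21, 19, 93], [200, 203, 210], [213, 214, 214], [204, 207, 214], [72, 71, 92]]
76 [[228, 231, 229], [101, 104, 113], [50, 49, 135], [126, 130, 206], [2
[... 487 characters left out ...]
17, 214], [199, 206, 202], [198, 205, 202], [204, 206, 204], [204, 207, 204], [201, 207, 204], [204, 206, 204], [197, 200, 205], [170, 171, 204], [119, 124, 174], [130, 133, 126], [198, 204, 200], [242, 245, 243]]
82 [[91, 93, 125], [199, 200, 199], [184, 187, 184], [201, 206, 204], [105, 107, 113]]
84 [[190, 196, 193], [188, 191, 205], [202, 205, 206], [181, 182, 202], [168, 173, 169]]
86 [[239, 242, 240], [40, 38, 84], [135, 140, 142], [39, 39, 55], [242, 244, 242]]
88 [[187, 191, 187], [41, 41, 33], [43, 44, 39], [42, 43, 41], [187, 190, 189]]
90 [[37, 35, 34], [44, 43, 40], [36, 35, 33], [42, 41, 38], [39, 39, 34]]
92 [[41, 42, 37], [43, 42, 37], [33, 34, 31], [41, 39, 36], [40, 38, 35]]
```

View pics/z3.png

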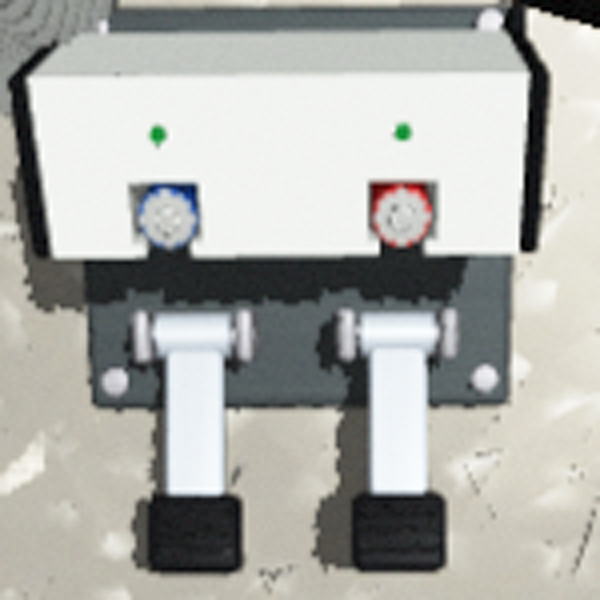

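The zoom shows the right well centred at z3 (403,216), i.e. pixel (325.9,79); the left at (265.9,79); the right pad centred at pixel (325,158).

Run:
```python
from h import *
c=np.load("w1.npz")
W=cast(c,[(325.9,79),(265.9,79)],.074);P=cast(c,[(325,157.6),(273.8,157.6)],.047)
F=cast(c,[(232,43),(357.5,43)],.085);G=cast(c,[(236.3,89.5),(355.7,89.5)],.0713)
for a in(W,P,F,G): d=a[0]-a[1];d=d if d[1]>0 else -d;print(a,np.linalg.norm(d),np.arctan2(-d[0],d[1]))
v=W-P;print(np.linalg.norm(v[:,:2],axis=1),np.arctan2(v[:,1],v[:,0]),"face len",np.linalg.norm(F-G,axis=1))
# target deltas in tool axes for pressing
```

```text
[[ 0.5323 -0.0722  0.074 ]
 [ 0.5175 -0.0173  0.074 ]] 0.05687436020033759 0.26344215803158183
[[ 0.4563 -0.0934  0.047 ]
 [ 0.4417 -0.0394  0.047 ]] 0.0559321942208034 0.26356814467250017
[[ 0.5387  0.0169  0.085 ]
 [ 0.5678 -0.0911  0.085 ]] 0.11185693985238486 0.26338948400742157
[[ 0.5008  0.0086  0.0713]
 [ 0.5308 -0.1025  0.0713]] 0.1150486022140359 0.26345808458207476
[0.0789 0.0789] [0.2722 0.2841] face len [0.0411 0.0411]
```

To row units: 0.04 m is 0.8, 0.0255 m is 0.51.

Emit:
hand_motion(
  plan=[0.51, 0.23, 0.6, 0, 0, 0, 0, 0, 0.8, 0, 0, 0, 0, 0, 0.8, 0, 0, 0, 0, 0, 0.6, 0, 0, 0, 0, 0, 0.4, 0, 0, 0, 0, 0, 0.2, 0, 0, 0, 0, 0, 0, 0, 0, 0],
)

```text
time_s: 3.85
ee_pos: [0.4561, -0.0932, 0.0766]
eef_rot: [-3.141, 0.002, 0.267]
force: [-0.4, -0.6, 0.5]
grip_width: 0.0004
grip_force: 0.0
```

Emit:
hand_motion(
  plan=[0, 0, 0.1, 0, 0, 0, 0, 0, 0.1, 0, 0, 0, 0, 0, 0.1, 0, 0, 0, 0, 0, 0, 0, 0, 0],
)

```text
time_s: 4.25
ee_pos: [0.4567, -0.0936, 0.0628]
eef_rot: [3.141, -0.001, 0.265]
force: [-2.2, -2.0, 5.0]
grip_width: 0.0005
grip_force: 2.5
```

To row units: 0.004 m is 0.08, 0.003 m is 0.06.

Emit:
hand_motion(
  plan=[0, 0, 0.08, 0, 0, 0, 0, 0, 0.08, 0, 0, 0, 0, 0, 0.06, 0, 0, 0, 0, 0, 0, 0, 0, 0],
)

```text
time_s: 4.65
ee_pos: [0.4566, -0.0935, 0.0517]
eef_rot: [3.141, -0.001, 0.265]
force: [-1.0, -0.5, 1.2]
grip_width: 0.0004
grip_force: 0.7
```

Emit:
hand_motion(
  plan=[0, 0, 0.06, 0, 0, 0, 0, 0, 0.06, 0, 0, 0, 0, 0, 0, 0, 0, 0],
)

```text
time_s: 4.95
ee_pos: [0.4564, -0.0932, 0.045]
eef_rot: [-3.141, 0.0, 0.265]
force: [-0.2, 0.3, -0.5]
grip_width: 0.0004
grip_force: 0.0
```

To row units: 0.002 m is 0.04, 0.001 m is 0.02.

Emit:
hand_motion(
  plan=[0, 0, 0.04, 0, 0, 0, 0, 0, 0.02, 0, 0, 0, 0, 0, 0, 0, 0, 0],
)

```text
time_s: 5.25
ee_pos: [0.4569, -0.0934, 0.0432]
eef_rot: [3.141, -0.001, 0.265]
force: [-5.7, 1.1, 15.8]
grip_width: 0.0005
grip_force: 8.0
```

Emit:
hand_motion(
  plan=[0, 0, -0.8, 0, 0, 0, 0, 0, -1, 0, 0, 0, 0, 0, -1, 0, 0, 0, 0, 0, -1, 0, 0, 0, 0, 0, 0, 0, 0, 0],
  aperture=0.04,
)

```text
time_s: 5.75
ee_pos: [0.4584, -0.0938, 0.2385]
eef_rot: [3.136, -0.009, 0.265]
force: [-0.4, -0.1, -0.8]
grip_width: 0.0367
grip_force: 0.0
```

Run:
```python
from station import ctrl, eyes
from h import *
o=ctrl.get_obs();print(o["ee_pos"],o["eef_rot"])
c=eyes.camera("wrist");np.savez("w2.npz",**c)
print(proj(c,[[.4563,-.0934,.047],[.5323,-.0722,.074],[.526,-.074,.091]]))
u,v=proj(c,[[.51,-.07,.06]])[0].astype(int)
print(u,v);cv2.imwrite("pics/w2.png",cv2.resize(c["pixels"][0:160,u-100:u+100],None,fx=3.5,fy=3.5,interpolation=cv2.INTER_CUBIC))
```

```text
[ 0.4584 -0.0938  0.2385] [ 3.1363 -0.009   0.265 ]
[[312.5979 185.4761]
 [311.9218 110.7385]
 [311.9972 118.3379]]
304 132
```

View pics/w2.png

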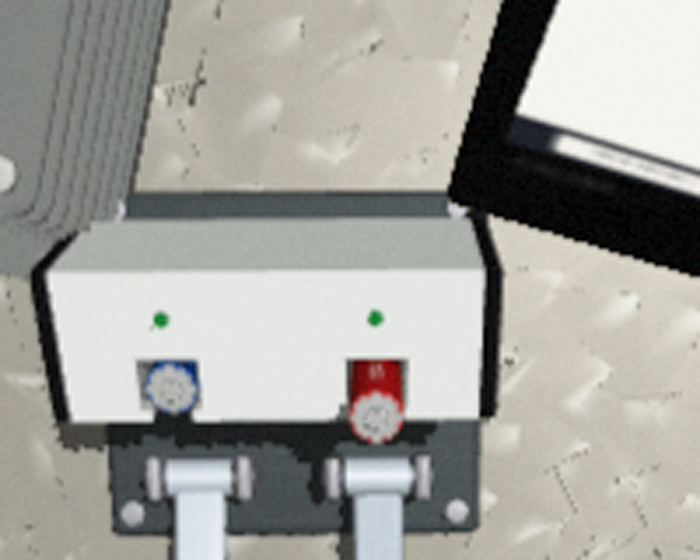

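The red cell top shows at full-image pixel (311,119), where an 18 mm proud cell is predicted; blue remains seated. Next I check the monitor's corner for clearance and work out the grasp moves.

Add to h.py:
```python
def tri(obs):
    A=np.zeros((3,3));b=np.zeros(3)
    for c,uv in obs:
        o,d=ray(c,uv);d=d[0]/np.linalg.norm(d[0]);M=np.eye(3)-np.outer(d,d);A+=M;b+=M@o
    return np.linalg.solve(A,b)
def delta(o,P,Rt):
    Rc=R.from_euler("xyz",o["eef_rot"]);return Rc.inv().apply(np.array(P)-o["ee_pos"]),(Rc.inv()*Rt).as_rotvec()
Z=.2634;n=np.array([-.342*np.cos(Z),-.342*np.sin(Z),.940]);M=np.array([.5323,-.0722,.074])
Rt=R.from_euler("z",Z)*R.from_euler("y",-.349)*R.from_euler("x",np.pi)
```

Run:
```python
from station import ctrl
from h import *
a,b,s,t=[np.load(k+".npz") for k in("w1","w2","scene0","top0")]
print("mon corner",tri([(a,(348,22)),(b,(334,56)),(s,(317,201)),(t,(318,203))]),tri([(a,(348,22)),(b,(334,56))]),tri([(s,(317,201)),(t,(318,203))]))
print("mon right low",tri([(s,(541,285)),(t,(528,190))]))
o=ctrl.get_obs();print(Rt.apply([0,0,1]),n)
for k in(.09,.024): print(k,M+k*n,*delta(o,M+k*n,Rt))
```

```text
mon corner [ 0.5891 -0.0807  0.058 ] [ 0.5835 -0.0786  0.0775] [ 0.5911 -0.0821  0.0578]
mon right low [ 0.5913 -0.6431  0.1052]
[ 0.3302  0.089  -0.9397] [-0.3302 -0.089   0.94  ]
0.09 [ 0.5026 -0.0802  0.1586] [ 0.0467 -0.0013  0.0765] [0.0026 0.3441 0.002 ]
0.024 [ 0.5244 -0.0743  0.0966] [ 0.0689 -0.0014  0.1387] [0.0026 0.3441 0.002 ]
```

To row units: 0.038 m is 0.76, 0.0234 m is 0.468, 0.12 rad / 1.5708 = 0.0764.

Emit:
hand_motion(
  plan=[0.468, -0.012, 0.76, 0, 0, 0, 0.468, -0.012, 0.76, 0, 0, 0, 0, 0, 0, 0.0017, 0.0764, 0.0013, 0, 0, 0, 0, 0.0764, 0, 0, 0, 0, 0, 0.0662, 0, 0, 0, 0, 0, 0, 0, 0, 0, 0, 0, 0, 0],
  aperture=0.035,
)

```text
time_s: 6.5
ee_pos: [0.5009, -0.0801, 0.1556]
eef_rot: [-3.138, -0.341, 0.261]
force: [-0.4, -0.0, 0.4]
grip_width: 0.0355
grip_force: 0.0
```

Run:
```python
from station import ctrl
from h import *
o=ctrl.get_obs();print(o["ee_pos"],o["eef_rot"],o["qpos"],o["force"])
for k in(.09,.024): print(k,*delta(o,M+k*n,Rt))
```

```text
[ 0.5009 -0.0801  0.1556] [-3.138  -0.3406  0.2611] [-0.3232  0.1397  1.9334  0.264   0.8006  0.827 ] [-0.3566 -0.0091  0.3648]
0.09 [ 0.0025  0.0006 -0.0023] [-0.0028  0.0084 -0.0022]
0.024 [0.003  0.0007 0.0638] [-0.0028  0.0084 -0.0022]
```

To row units: 0.025 m is 0.5, 0.02 m is 0.4, 0.008 rad / 1.5708 = 0.0051.

Emit:
hand_motion(
  plan=[0.054, 0.012, 0, -0.0019, 0.0051, -0.0013, 0, 0, 0.5, 0, 0, 0, 0, 0, 0.4, 0, 0, 0, 0, 0, 0.24, 0, 0, 0, 0, 0, 0.12, 0, 0, 0, 0, 0, 0, 0, 0, 0],
)

```text
time_s: 7.1
ee_pos: [0.525, -0.074, 0.0977]
eef_rot: [3.141, -0.351, 0.264]
force: [-0.7, -1.3, -0.5]
grip_width: 0.0349
grip_force: 0.0
```

Run:
```python
from station import ctrl
from h import *
o=ctrl.get_obs();print(o["ee_pos"],o["eef_rot"],o["force"])
for k in(.024,): print(k,*delta(o,M+k*n,Rt))
```

```text
[ 0.525  -0.074   0.0977] [ 3.1413 -0.3509  0.2644] [-0.7193 -1.2536 -0.5166]
0.024 [-0.001   0.0002  0.0008] [-0.0001 -0.0019  0.0009]
```

To row units: -0.001 m is -0.02.

Emit:
hand_motion(
  plan=[-0.02, 0, 0.02, 0, 0, 0, 0, 0, 0, 0, 0, 0, 0, 0, 0, 0, 0, 0, 0, 0, 0, 0, 0, 0, 0, 0, 0, 0, 0, 0],
  aperture=0.0,
  grip_force=15,
)

```text
time_s: 7.6
ee_pos: [0.5245, -0.0744, 0.0973]
eef_rot: [3.14, -0.353, 0.264]
force: [-0.4, 1.7, 4.8]
grip_width: 0.0139
grip_force: 15.0
```

Emit:
hand_motion(
  plan=[0, 0, -0.2, 0, 0, 0, 0, 0, -0.3, 0, 0, 0, 0, 0, -0.3, 0, 0, 0, 0, 0, 0, 0, 0, 0],
)

```text
time_s: 8.0
ee_pos: [0.5113, -0.0784, 0.1364]
eef_rot: [3.139, -0.354, 0.264]
force: [-0.0, -0.0, -0.6]
grip_width: 0.014
grip_force: 15.0
```

To row units: -0.04 m is -0.8, -0.03 m is -0.6.

Emit:
hand_motion(
  plan=[0, 0, -0.6, 0, 0, 0, 0, 0, -0.8, 0, 0, 0, 0, 0, -0.8, 0, 0, 0, 0, 0, 0, 0, 0, 0],
)

```text
time_s: 8.4
ee_pos: [0.4749, -0.0886, 0.2421]
eef_rot: [3.136, -0.358, 0.265]
force: [0.1, 0.7, -1.3]
grip_width: 0.0143
grip_force: 15.0
```

Run:
```python
from station import ctrl, eyes
from h import *
o=ctrl.get_obs();print(o["ee_pos"],o["eef_rot"],o["grip_width"])
c=eyes.camera("wrist");np.savez("w3.npz",**c);cv2.imwrite("pics/w3.png",c["pixels"])
Rd=R.from_euler("xyz",[np.pi,0,0.1])
d,w=delta(o,[.40,-.09,.26],Rd);print(d,w)
o2=dict(ee_pos=np.array([.40,-.09,.26]),eef_rot=[np.pi,0,.1])
print(delta(o2,[.47,-.405,.2],Rd))
```

```text
[ 0.4749 -0.0886  0.2421] [ 3.1361 -0.3577  0.2651] 0.014284136178853303
[-0.0618 -0.018  -0.0423] [-0.0241 -0.3574  0.1623]
(array([0.0382, 0.3204, 0.06  ]), array([0., 0., 0.]))
```

View pics/w3.png

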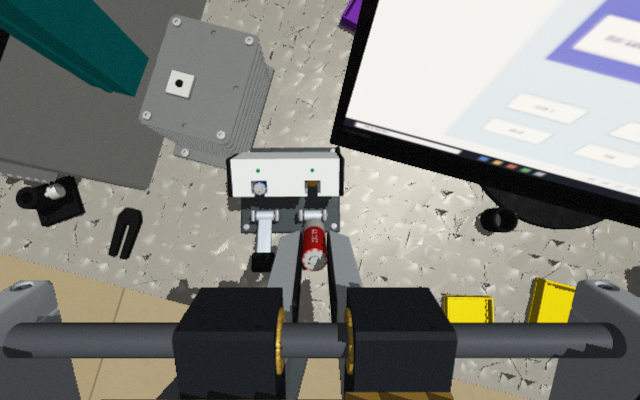

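The cell is held around (313,248) along the tool axis; the right well is empty, and blue is still seated at (259,188).

To row units: 0.0434 m is 0.868, -0.0125 m is -0.25, -0.12 rad / 1.5708 = -0.0764.

Emit:
hand_motion(
  plan=[0, 0, 0, 0, -0.0764, 0, 0, 0, 0, 0, -0.0764, 0, 0, 0, 0, 0, -0.0745, 0, -0.25, 0.868, 0, 0, 0, 0, -0.25, 0.868, 0, 0, 0, 0, -0.25, 0.868, 0, 0, 0, 0, -0.25, 0.868, 0, 0, 0, 0, -0.25, 0.868, 0, 0, 0, 0, -0.25, 0.868, 0, 0, 0, 0, -0.25, 0.868, 0, 0, 0, 0],
)

```text
time_s: 9.45
ee_pos: [0.4689, -0.4055, 0.236]
eef_rot: [-3.14, 0.006, 0.264]
force: [1.3, 1.2, 0.9]
grip_width: 0.014
grip_force: 15.0
```

Emit:
hand_motion(
  plan=[0, 0, 0, 0, 0, 0, 0, 0, 0, 0, 0, 0],
)

```text
time_s: 9.65
ee_pos: [0.4689, -0.4041, 0.2358]
eef_rot: [-3.14, 0.006, 0.263]
force: [-0.4, 0.0, -0.7]
grip_width: 0.0141
grip_force: 15.0
```

Run:
```python
from station import ctrl, eyes
from h import *
o=ctrl.get_obs();print(o["ee_pos"],o["eef_rot"],o["grip_width"],o["qpos"])
T=R.from_euler("xyz",o["eef_rot"]);print(delta(o,[.468,-.405,.2],R.from_euler("xyz",[np.pi,0,.265])))
for k in("scene","wrist","top"):
    c=eyes.camera(k);np.savez("p_"+k+".npz",**c)
    tcp=o["ee_pos"];q=proj(c,[tcp+[0,0,-.008],tcp+[0,0,-.056]]);print(k,q)
    if k!="top":
        h=cv2.cvtColor(c["pixels"],cv2.COLOR_BGR2HSV)
        u,v=q.mean(0).astype(int);cv2.imwrite(f"pics/p_{k}.png",cv2.resize(c["pixels"][max(0,v-70):v+70,max(0,u-80):u+80],None,fx=4,fy=4,interpolation=cv2.INTER_CUBIC));print(u,v)
a,b=[cv2.imread(f"pics/p_{k}.png") for k in("scene","wrist")]
hh=min(a.shape[0],b.shape[0]);cv2.imwrite("pics/p.png",cv2.resize(np.hstack([a[:hh],b[:hh]]),(800,int(800*hh/(a.shape[1]+b.shape[1])))))
```

```text
[ 0.4689 -0.4041  0.2358] [-3.1395  0.0065  0.2628] 0.014110895365899493 [-0.7687  0.453   1.2927 -0.0046  1.401   0.5401]
(array([-0.0009,  0.0007,  0.0358]), array([-0.0021,  0.0065, -0.0022]))
scene [[430.0626 230.5862]
 [425.3193 248.1507]]
427 239
wrist [[315.7696 256.7352]
 [315.58   225.7923]]
315 241
top [[450.3479 236.3913]
 [444.6237 238.0292]]
```

View pics/p.png

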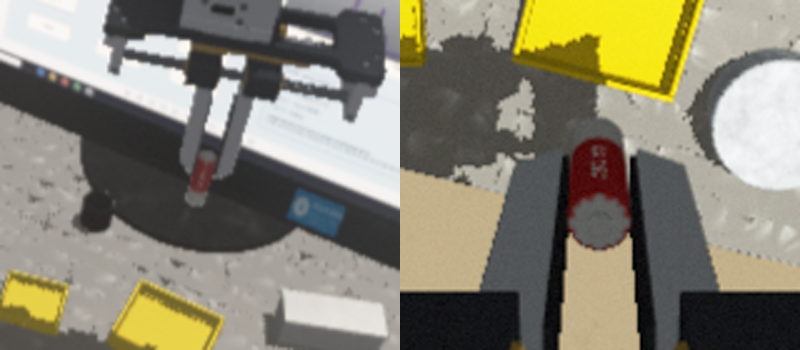

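Left, the cell hangs near vertical between the fingers, over the tray; right, its top is at full-image (315,260) and its lower end at (314,222). The tilt is slight, so I lower it.

To row units: 0.04 m is 0.8, 0.03 m is 0.6, 0.006 rad / 1.5708 = 0.0038.

Emit:
hand_motion(
  plan=[0, 0, 0.6, 0, 0.0038, 0, 0, 0, 0.8, 0, 0, 0, 0, 0, 0.8, 0, 0, 0, 0, 0, 0.6, 0, 0, 0, 0, 0, 0.4, 0, 0, 0, 0, 0, 0.16, 0, 0, 0, 0, 0, 0, 0, 0, 0, 0, 0, 0, 0, 0, 0],
)

```text
time_s: 10.6
ee_pos: [0.4698, -0.404, 0.0717]
eef_rot: [3.139, -0.002, 0.264]
force: [-0.6, -0.2, 0.2]
grip_width: 0.0143
grip_force: 15.0
```

Emit:
hand_motion(
  plan=[0, 0, 0.04, 0, 0, 0, 0, 0, 0.04, 0, 0, 0, 0, 0, 0, 0, 0, 0],
)

```text
time_s: 10.9
ee_pos: [0.4692, -0.4041, 0.0665]
eef_rot: [3.14, -0.001, 0.264]
force: [-0.5, 0.1, 0.3]
grip_width: 0.0142
grip_force: 15.0
```

To row units: 0.002 m is 0.04.

Emit:
hand_motion(
  plan=[0, 0, 0.04, 0, 0, 0, 0, 0, 0.04, 0, 0, 0, 0, 0, 0, 0, 0, 0],
)

```text
time_s: 11.2
ee_pos: [0.469, -0.4039, 0.0619]
eef_rot: [3.141, -0.001, 0.264]
force: [-0.4, -0.2, 0.1]
grip_width: 0.0144
grip_force: 15.0
```

Emit:
hand_motion(
  plan=[0, 0, 0.03, 0, 0, 0, 0, 0, 0.03, 0, 0, 0, 0, 0, 0, 0, 0, 0],
)

```text
time_s: 11.5
ee_pos: [0.4694, -0.4041, 0.0597]
eef_rot: [3.14, -0.001, 0.264]
force: [-0.1, 1.4, 3.2]
grip_width: 0.0139
grip_force: 15.0
```

Emit:
hand_motion(
  plan=[0, 0, 0, 0, 0, 0, 0, 0, 0, 0, 0, 0, 0, 0, 0, 0, 0, 0, 0, 0, 0, 0, 0, 0],
  aperture=0.035,
  grip_force=3,
)

```text
time_s: 11.9
ee_pos: [0.4691, -0.404, 0.0592]
eef_rot: [3.141, -0.001, 0.264]
force: [-0.5, 0.7, -0.5]
grip_width: 0.0346
grip_force: 0.0
```

Emit:
hand_motion(
  plan=[0, 0, -0.2, 0, 0, 0, 0, 0, -0.6, 0, 0, 0, 0, 0, -0.8, 0, 0, 0, 0, 0, -0.8, 0, 0, 0, 0, 0, -0.8, 0, 0, 0, 0, 0, -0.6, 0, 0, 0, -0.8, 0, 0, 0, 0, 0, -0.8, 0, 0, 0, 0, 0, -0.4, 0, 0, 0, 0, 0, 0, 0, 0, 0, 0, 0],
)

```text
time_s: 12.9
ee_pos: [0.3705, -0.4307, 0.2504]
eef_rot: [3.14, -0.001, 0.261]
force: [0.4, 0.3, -1.2]
grip_width: 0.0348
grip_force: 0.0
```

Run:
```python
from station import eyes
from h import *
ims=[]
for k in("scene","wrist"):
    c=eyes.camera(k)
    q=proj(c,[[.469,-.404,.03]])[0];u,v=q.astype(int)
    print(k,u,v,proj(c,[[.469,-.404,.003],[.469,-.404,.053]]))
    ims.append(cv2.resize(c["pixels"],None,fx=4,fy=4,interpolation=cv2.INTER_CUBIC)[max(0,4*v-200):4*v+200,4*u-200:4*u+200])
    if k=="wrist":W=c["pixels"]
m=min(i.shape[0] for i in ims);cv2.imwrite("pics/f.png",np.hstack([i[:m] for i in ims]))
```

```text
scene 412 295 [[410.651  302.3837]
 [414.4053 288.4781]]
wrist 313 86 [[313.8389  87.6792]
 [313.8574  85.0045]]
```

View pics/f.png

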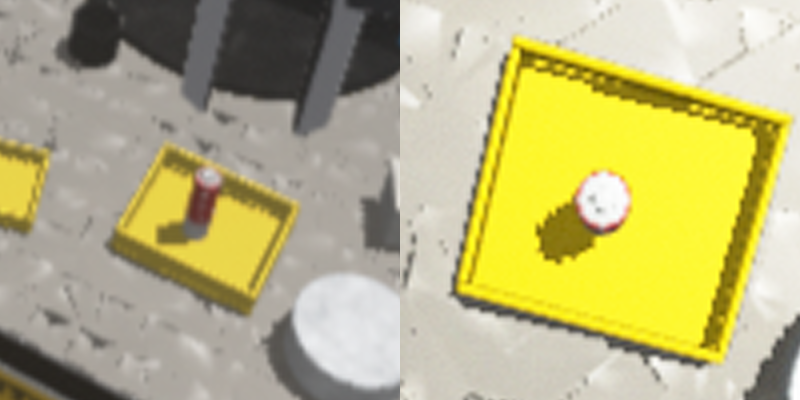

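The red cell stands upright near the middle of the large yellow tray, at (203,200) in the left crop and (604,200) in the right. The fingers are clear, so I hand in.

```bash
python3 -c "
from station import ctrl
print(ctrl.hand_in())"
```

```text
the job is handed in; nothing more can be done
None
```

The red cell stands upright and released near the middle of the larger yellow tray, the blue cell still looked seated when last seen, just after the red one came out, and the job was handed in at about 13 s; the hand-in gave no verdict.

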